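# Dust the medallion under the air can and put it back

### The job

Get the dust off the chunky bronze medallion: set it on the cork pad of the air-can stand, press the can's nozzle cap right down to its stop without leaning hard on it, and let it spring back up. Then put the medallion back, face up, in its own seat in the round pewter tray - set it down each time, never drop it - and leave everything else where it is.

Things in the scene. Friction and masses are not known exactly. Their poses are not given: they have to be found in the camera images.
- medallion: the chunky bronze paperweight medallion: a plain disc 56 mm in diameter and 15 mm thick, about 0.32 kg, face (star and bead relief) up, lying loose on the bench in front of the robot. Origin at the centre of its underside, z up through the face.
- stand: the fixed blow-off stand: a dark steel base plate 230 x 110 mm, 6 mm thick, a cork pad at its -x end, an upright air can at its +x end, held by two clamp bands on a steel post behind it (post axis at x = 98 mm, 143 mm tall; two thumbscrews stick out 28 mm to +y). Origin at the centre of the plate's underside, z up, x from the pad to the can. Pad centre at x = -65 mm, can axis at x = 60 mm.
- can_foot (a point): point on the base plate, 6 mm above the bench, on the upright axis of the white air can (52 mm diameter). On the can is the nozzle cap, a white round button 31 mm in diameter, 26 mm tall, its spout reaching 33 mm towards the pad. The can is clamped at a height that differs every time and is not reported: the cap's top, when up, is 179 to 199 mm above the bench and must be felt for or seen.
- pad (a point): centre of the top face of the stand's round cork pad, 76 mm in diameter, 12 mm above the bench and 6 mm above the base plate. Axes as the stand's. A gripper working over the pad must clear the can, whose axis is 125 mm from this point along +x.
- nozzle (a joint): how far the nozzle cap is pressed down, in m: 0 when up, 0.007 at its stop; it moves straight down. Its spring pushes back with 2.5 N at first touch, rising to 8.5 N at the stop; past the stop one pushes on the rigid can and the force climbs steeply. More than 35 N is leaning hard. It springs up by itself when let go.
- tray: fixed round pewter tray, 220 mm in diameter, in any rotation: a 6 mm thick floor, an outer rim 10 mm high and three seats marked out by collars 4 mm high (tops 10 mm above the bench), each 58 mm from the centre. Origin at the centre of its underside, z up; the large round seat lies along its +x axis, the small round seat at +120 degrees, the rectangular one at -120 degrees.
- seat_large (a point): centre of the floor of the large round seat, 6 mm above the bench: inside diameter 66 mm, collar 4 mm thick and 4 mm high. This is the medallion's own seat, the only one of its size, and empty.
- small_medal: a silver medal 40 mm in diameter, 9 mm thick, lying in the tray's small round seat; to be left alone. Origin at the centre of its underside.
- bar: a silver bar 46 x 32 x 9 mm lying in the tray's rectangular seat; to be left alone. Origin at the centre of its underside.
- magnifier: bone-handled magnifier, 165 mm long, 16 mm high, lens frame 66 mm in diameter, lying flat beyond the medallion; to be left alone. Origin near the joint of frame and handle, x from handle to lens.
- tubes_a: white plastic coin-tube holder, 46 x 122 mm, 68 mm tall with its three tubes, loose; to be left alone. Origin at the centre of its underside, long side along its y.
- tubes_b: white plastic coin-tube holder, 46 x 122 mm, 68 mm tall, with two tubes and its middle place empty, loose; to be left alone. Origin at the centre of its underside, long side along its y.
- loupe: small folded steel loupe, 34 x 28 mm, 20 mm high, loose, near the robot; to be left alone. Origin at the centre of its underside.
Things that resemble listed ones, but are neither listed nor needed, are in the scene too. There is more than one size of the medallion; the job needs the larger. There is more than one size of the tray; the one meant has the size given above.

How it is judged:
On the way, in this order (a step that is already met when the one before it is completed fails the run):
1. the medallion lies flat and face up on the cork pad, wholly on it (within 10 mm of its centre), let go and at rest (horizontal distance between medallion and pad below 0.01 m and z of medallion in the frame of pad between -0.003 and 0.003 m and angle between medallion's own z axis and vertical below 0.08 rad and contact force between the fingers and medallion below 0.05 N and linear speed of medallion below 0.01 m/s), for 0.2 s.
2. the nozzle cap is pressed right down (over 6 of its 7 mm) while the medallion lies on the pad (value of joint nozzle above 0.006 m and horizontal distance between medallion and pad below 0.01 m and z of medallion in the frame of pad below 0.003 m), for 0.1 s.
3. the nozzle cap has sprung back up, the medallion still on the pad (value of joint nozzle below 0.001 m and horizontal distance between medallion and pad below 0.01 m and z of medallion in the frame of pad below 0.003 m), for 0.1 s.
At the end, for the whole second after the job is handed in: The medallion lies flat, face up and at rest on the floor of the tray's large round seat, inside its collar (centre within 7 mm, height within 2 mm, tilt under 0.06 rad), and the nozzle cap is up (within 1 mm) (horizontal distance between medallion and seat_large below 0.007 m and z of medallion in the frame of seat_large between -0.002 and 0.002 m and angle between medallion's own z axis and vertical below 0.06 rad and linear speed of medallion below 0.01 m/s and value of joint nozzle below 0.001 m); the robot touches nothing.
It fails at once if the robot leans on the air can or its stand with more than 35 N (contact force between any of the fingers, the arm and stand above 35 N).
It fails at once if the medallion is dropped (moves at over 0.45 m/s with no finger on it) (linear speed of medallion above 0.45 m/s and contact force between the fingers and medallion below 0.05 N).
It fails at once if another thing is moved: a piece in the tray by over 8 mm, the magnifier, a tube holder or the loupe by over 15 mm (distance of any of small_medal, bar from where it was at the start of the episode above 0.008 m or distance of any of magnifier, tubes_a, tubes_b, loupe from where it was at the start of the episode above 0.015 m).
It also fails if it takes over 72 s, if anything falls off the work surface, if the arm or the gripper's body presses on something with over 40 N, if the wrist force passes 120 N, or if a joint passes its speed limit or range.

### The arm

A 7-joint arm with a two-finger parallel gripper is mounted at the origin on the work surface. World frame = base frame: x ahead of the robot, y to its left, z up, the work surface at z = 0. Lengths are in m, angles in rad, forces in N, time in s.
With the tool pointing down it reaches from about 0.425 to 0.875 m from the base axis. Payload 8.4 kg.
Tool frame: the origin (TCP) lies at the very end of the fingers, on their centre line; the grasp point (between the pads) lies manip.grip_depth behind it (manip.grip_depth is the distance from the TCP to the grasp point, in m); z points along the fingers, y is the line along which they close (so a half turn about z gives the same grasp; the last joint's range is limited). The gripper opens to 85 mm and grips with 20 to 120 N. Pads are 22 mm wide; open, the fingers measure 114 mm over their backs; the gripper's body (76 mm by 85 mm) begins 54 mm behind the grasp point. The pads swing forward as they close: fully open they stand 13 mm farther back than shut.
Start: joints at [-1.315, 0.333, 0.04, 1.465, -0.013, 1.343, -0.059], TCP at [0.226, 0.609, 0.231] pointing down, gripper open.
Joint ranges: [-2.58, 2.58], [-0.38, 2.09], [-1.3, 1.39], [0.25, 2.4], [-1.5, 4.64], [0.08, 2.09], [-2.65, 2.65]. Speed limits (rad/s): [2.22, 2.22, 2.79, 2.79, 3.14, 3.14, 3.14].

### API

Orientations are given as a unit quaternion [w, x, y, z].
In Python, from plant import manip gives the robot as it stands.
- The arm moves only by the shell command python3 -m crank 'ROWS' [OPENING]. ROWS is JSON, a list that holds one entry, the list of rows, each a list of 4 numbers: the shift along the tool's x, y, z in m, then the turn about the tool's z in degrees. A call has 1 to 20 rows; each row shifts and turns the commanded pose from where the row before left it, along the tool's axes as they then stand; what a row does not reach is not made up. A row lasts 1/12 s, in which the tool goes at most 41.7 mm and 7.16 degrees, less where a joint would pass 70% of its speed; a pose out of reach is approached as far as the arm can. A call is refused whole if a number of a shift passes 0.0417 or a number of a turn 7.16, either way. A call with a gripper value outside its range is refused whole. OPENING is the closure, from 0 (fully open) to 1 (shut), set as the call begins (- or left out, the last holds). The fingers move at their own pace and stop on an object; the grip force is fixed at half the most. Time passes only in rows, so rows that do not move let the fingers close. It gives the time, the measured TCP pose, the force, the opening and the grip force at its end, in the units of the state.
- manip.observe(): the state, without advancing time (a new reading comes with each control period).
- manip.grab_frame(name): name is "scene" or "top"; returns (picture, depth): 420x560x3 uint8, red, green, blue; 420x560 float32, m along the optical axis (not along the pixel's ray), 0 where there is no reading.
- manip.calibration(name): a dict with "K" (3x3 intrinsics, pixels), "k1" (the pictures are not rectified: a ray, as slopes to the right and down, at radius r is drawn at 1 + k1 r^2 times it, then the intrinsics apply), "rvec" (rotation vector, rad) and "tvec" (3), from world to camera coordinates, as OpenCV has them. Camera axes: x right, y down, z forward; pixel columns grow to the right and rows downward; lengths in m; the calibration is good to about 2 mm. A picture is of the moment at which its call begins. calibration takes no time and is no camera call.
- manip.sign_off(): hands the job in; it is judged then, once.
The state is a dict: "clock": time; "joints": joint angles; "qvel": joint speeds; "joint_efforts": joint torques, N m; "tcp_pos": TCP position; "tcp_rot": TCP orientation; "contact_force": force on the tool from outside, world axes, zero at the start; "torque": the same for the moment, N m; "width": finger opening in m; "grip_force": force on a finger pad.
Only numpy, scipy, OpenCV 4.12 (cv2) and the standard library are available. Lean on these libraries where they do the work, as an engineer would, in place of code of your own. Each camera call takes 0.05 s, during which the arm holds its last target. There are 200 camera calls.

## Working session

There is one attempt and no reset: what is moved stays moved. The work goes in short steps, Python scripts to look and compute and a shell command to move; the robot and the scene stay as the last step left them, time stands still between calls to the robot, and variables do not carry over. Pictures are saved under pics/ and viewed, at most 10 in all, crops included, and the job is handed in when it is done.

```bash
ls; mkdir -p pics
python3 - <<'E'
from plant import manip
import cv2,numpy as np
print(manip.observe(), manip.grip_depth)
for n in ("scene","top"):
    p,d=manip.grab_frame(n); cv2.imwrite(f"pics/{n}0.png",p[:,:,::-1]); np.savez(f"{n}0.npz",p=p,d=d)
    c=manip.calibration(n);print(n,c, (d>0).mean())
E
```

```text
pics
{'clock': 0.0, 'joints': array([-1.31521354,  0.33392046,  0.03984809,  1.46629061, -0.01340484,
        1.34327915, -0.05850158]), 'qvel': array([-0.00172812, -0.00019941, -0.00104448,  0.00084371, -0.00055103,
       -0.00071946,  0.0005616 ]), 'joint_efforts': array([-5.80075612e-04, -6.58558917e+01,  1.36515699e+00, -4.05564737e+01,
        1.67069701e-02,  1.22699651e-02,  2.97585052e-05]), 'tcp_pos': array([0.22565262, 0.60908494, 0.23040526]), 'tcp_rot': array([-9.54424754e-05,  1.76460411e-01,  9.84307400e-01, -8.10329042e-04]), 'contact_force': array([-0.4030746 ,  0.32441358,  1.1619429 ]), 'torque': array([ 0.01532204, -0.0311782 , -0.04285737]), 'grip_force': 0.0, 'width': 0.08576043446127055} 0.0187
scene {'K': array([[413.5932117 ,   0.        , 274.30179314],
       [  0.        , 413.5932117 , 223.19200349],
       [  0.        ,   0.        ,   1.        ]]), 'k1': -0.061426772061672165, 'rvec': array([ 2.5224742 ,  0.75332486, -0.18874273]), 'tvec': array([-0.43446061, -0.18012731,  1.13088051])} 0.9959863945578231
top {'K': array([[414.25013128,   0.        , 273.68553486],
       [  0.        , 414.25013128, 213.07319957],
       [  0.        ,   0.        ,   1.        ]]), 'k1': -0.009928455545114168, 'rvec': array([ 2.22211996, -2.16807184,  0.07933707]), 'tvec': array([-0.00509651,  0.51548807,  0.94560908])} 0.9961989795918368
```

View pics/top0.png

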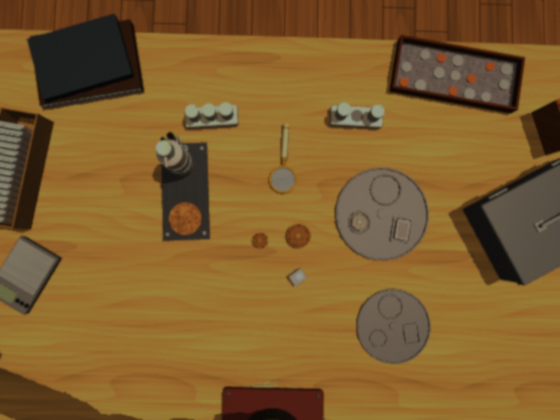

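View pics/scene0.png

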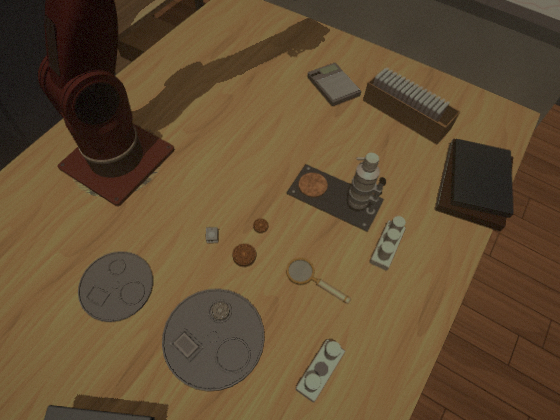

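The top view shows the medallion at (297,236), with the smaller decoy at (260,240). The large tray is at (381,213) with its empty large seat at about (385,190). The pad is at (185,218) and the white cap at about (165,148). The arm is out of view.

```bash
cat > h.py <<'E'
import numpy as np,cv2
from plant import manip
def cal(n):
    c=manip.calibration(n);R=cv2.Rodrigues(c["rvec"])[0];return c,R,-R.T@c["tvec"]
def ray(n,uv):
    c,R,o=cal(n);D=np.array([c["k1"],0,0,0,0.])
    s=cv2.undistortPoints(np.array(uv,float).reshape(-1,1,2),c["K"],D)[:,0]
    return o,np.c_[s,np.ones(len(s))]@R
def plane(n,uv,z):
    o,d=ray(n,uv);return o+d*((z-o[2])/d[:,2])[:,None]
def proj(n,P):
    c,_,_=cal(n);return cv2.projectPoints(np.array(P,float).reshape(-1,1,3),c["rvec"],c["tvec"],c["K"],np.array([c["k1"],0,0,0,0.]))[0][:,0]
def cloud(n,d):
    v,u=np.mgrid[:d.shape[0],:d.shape[1]];uv=np.c_[u.ravel(),v.ravel()]
    o,r=ray(n,uv);return (o+r*d.ravel()[:,None]).reshape(d.shape+(3,))
def rectify(p,n,x0,x1,y0,y1,z,s=0.001):  # orthophoto of plane z; rows: x descending, cols: y descending
    X,Y=np.meshgrid(np.arange(x1,x0,-s),np.arange(y1,y0,-s),indexing='ij')
    uv=proj(n,np.stack([X,Y,np.full_like(X,z)],-1)).reshape(X.shape+(2,)).astype(np.float32)
    return cv2.remap(p,uv[...,0],uv[...,1],cv2.INTER_LINEAR)
E
python3 - <<'E'
from h import *
print({k:plane("top",[v],z)[0].round(3) for k,v,z in [("med",(297,236),.015),("tray",(381,213),.01),("seat",(384,190),.01),("pad",(185,218),.012),("cap",(165,148),.19),("loupe",(297,277),.02),("ta",(211,115),.06),("tb",(357,116),.06),("mag",(282,180),.01)]})
for n in("top","scene"):
    f=np.load(n+"0.npz");p,d=f["p"],f["d"];hsv=cv2.cvtColor(p,cv2.COLOR_RGB2HSV);C=cloud(n,d)
    # medallion, pad: colour samples
    for nm,P in(("med",[.44,-.06,.015]),("pad",[.48,.2,.012])):
        q=proj(n,plane("top",[(297,236) if nm=="med" else (185,218)],P[2]))[0];u,v=q.astype(int)
        print(n,nm,q,hsv[v-2:v+3,u-2:u+3].reshape(-1,3).mean(0), hsv[v-22,u],hsv[v,u-22],C[v,u])
    m=(C[...,2]>.165)&(C[...,2]<.21); k=cv2.connectedComponentsWithStats(m.astype(np.uint8))
    for i in range(1,k[0]):
        if k[2][i,4]>15:
            s=k[1]==i;print(n,"high",k[2][i],C[s].mean(0).round(4),np.percentile(C[s][:,2],[50,90,99]).round(4))
    # tall white stuff in scene near the stand
E
```

```text
{'med': array([ 0.464, -0.048,  0.015]), 'tray': array([ 0.522, -0.244,  0.01 ]), 'seat': array([ 0.577, -0.251,  0.01 ]), 'pad': array([0.499, 0.213, 0.012]), 'cap': array([0.624, 0.22 , 0.19 ]), 'loupe': array([ 0.37 , -0.049,  0.02 ]), 'ta': array([0.73 , 0.154, 0.06 ]), 'tb': array([ 0.737, -0.174,  0.06 ]), 'mag': array([ 0.594, -0.01 ,  0.01 ])}
top med [297. 236.] [ 15.16 191.   130.12] [ 21 170 153] [ 19 176 154] [ 0.465982   -0.04773821  0.01383804]
top pad [185. 218.] [ 13.   196.6  135.64] [11 46 44] [18 98 65] [0.50136459 0.21324164 0.01290381]
top high [156 141  19  27 299] [0.618  0.2198 0.1922] [0.1959 0.1987 0.1999]
scene med [243.74059393 252.15674603] [ 13.6  166.4   98.48] [ 16 136 122] [ 16 139 127] [ 0.46183528 -0.04819272  0.01461227]
scene pad [312.70613408 184.02154883] [ 13.32 146.44 111.24] [ 18 128 129] [ 17 140 124] [0.49645147 0.21481147 0.00831141]
scene high [  0   0  21  13 140] [-0.5765  0.1768  0.1762] [0.1749 0.1879 0.1951]
scene high [491   0  69  28 965] [0.7859 1.0567 0.1793] [0.182  0.1848 0.1862]
scene high [  55  103   78   42 1009] [ 0.0531 -0.025   0.1873] [0.1866 0.2051 0.2096]
scene high [356 152  23  20 265] [0.6215 0.2165 0.1892] [0.1933 0.1978 0.1996]
```

```bash
cat > find.py <<'E'
from h import *
def circ(p,n,c,z,r,s=.0005,w=None,band=.002):
    """Circle of radius r near c on plane z: Hough on orthophoto, refined"""
    w=w or r+.025
    o=rectify(p,n,c[0]-w,c[0]+w,c[1]-w,c[1]+w,z,s);g=cv2.GaussianBlur(cv2.cvtColor(o,cv2.COLOR_RGB2GRAY),(5,5),0)
    h=cv2.HoughCircles(g,cv2.HOUGH_GRADIENT,1.5,5,param1=60,param2=12,minRadius=int((r-band)/s),maxRadius=int((r+band)/s))
    return o,[] if h is None else [(round(c[0]+w-v*s,4),round(c[1]+w-u*s,4),round(q*s,4)) for u,v,q in h[0][:3]]
def blob(p,n,c,z,w,lo,hi,s=.0005):
    o=rectify(p,n,c[0]-w,c[0]+w,c[1]-w,c[1]+w,z,s);m=cv2.inRange(cv2.cvtColor(o,cv2.COLOR_RGB2HSV),lo,hi)
    m=cv2.morphologyEx(m,cv2.MORPH_CLOSE,np.ones((9,9)));m=cv2.morphologyEx(m,cv2.MORPH_OPEN,np.ones((9,9)))
    k=max(cv2.findContours(m,0,1)[0],key=cv2.contourArea);(u,v),q=cv2.minEnclosingCircle(k);M=cv2.moments(k)
    return (round(c[0]+w-M['m01']/M['m00']*s,4),round(c[1]+w-M['m10']/M['m00']*s,4)),(round(c[0]+w-v*s,4),round(c[1]+w-u*s,4),round(q*s,4))
E
python3 - <<'E'
from find import *
im=[]
for n in("top","scene"):
    p=np.load(n+"0.npz")["p"]; p=cv2.convertScaleAbs(p,alpha=1.5)
    row=[]
    for nm,c,z,r,b in(("med",(.465,-.048),.015,.028,.003),("pad",(.499,.213),.012,.038,.003),("seat",(.577,-.251),.010,.035,.003),("tray",(.522,-.244),.010,.11,.002),("cap",(.62,.22),.196,.0155,.002)):
        o,h=circ(p,n,c,z,r,band=b);print(n,nm,h)
        if nm!="tray": row.append(cv2.resize(o,(200,200)))
    im.append(np.hstack(row))
    print(n,"med blob",blob(p,n,(.465,-.048),.015,.06,(8,200,0),(17,255,215)) if n=="top" else "")
cv2.imwrite("pics/ortho.png",np.vstack(im)[:,:,::-1])
E
```

```text
top med [(np.float32(0.4636), np.float32(-0.0486), np.float32(0.0296)), (np.float32(0.4636), np.float32(-0.0449), np.float32(0.0269)), (np.float32(0.4666), np.float32(-0.0486), np.float32(0.0289))]
top pad [(np.float32(0.4986), np.float32(0.2141), np.float32(0.0381)), (np.float32(0.5009), np.float32(0.2156), np.float32(0.0381)), (np.float32(0.4896), np.float32(0.1961), np.float32(0.0398))]
top seat [(np.float32(0.5766), np.float32(-0.2491), np.float32(0.0348)), (np.float32(0.5744), np.float32(-0.2536), np.float32(0.0357))]
top tray [(np.float32(0.5194), np.float32(-0.2436), np.float32(0.1107)), (np.float32(0.5216), np.float32(-0.2391), np.float32(0.1088)), (np.float32(0.5186), np.float32(-0.2406), np.float32(0.1082))]
top cap [(np.float32(0.6241), np.float32(0.2226), np.float32(0.0144)), (np.float32(0.6271), np.float32(0.2226), np.float32(0.017)), (np.float32(0.6181), np.float32(0.2174), np.float32(0.017))]
top med blob ((0.4648, -0.0493), (0.4651, -0.049, 0.0261))
scene med [(np.float32(0.4674), np.float32(-0.0524), np.float32(0.0297)), (np.float32(0.4696), np.float32(-0.0554), np.f
[... 188 characters left out ...]
156), np.float32(0.0397)), (np.float32(0.4889), np.float32(0.2239), np.float32(0.0398))]
scene seat [(np.float32(0.5789), np.float32(-0.2514), np.float32(0.0334)), (np.float32(0.5834), np.float32(-0.2559), np.float32(0.0359)), (np.float32(0.5811), np.float32(-0.2536), np.float32(0.0367))]
scene tray [(np.float32(0.5231), np.float32(-0.2459), np.float32(0.1099)), (np.float32(0.5209), np.float32(-0.2436), np.float32(0.109)), (np.float32(0.5246), np.float32(-0.2436), np.float32(0.109))]
scene cap [(np.float32(0.6211), np.float32(0.2234), np.float32(0.0154)), (np.float32(0.6264), np.float32(0.1971), np.float32(0.0162)), (np.float32(0.6286), np.float32(0.1949), np.float32(0.0137))]
scene med blob
```

View pics/ortho.png

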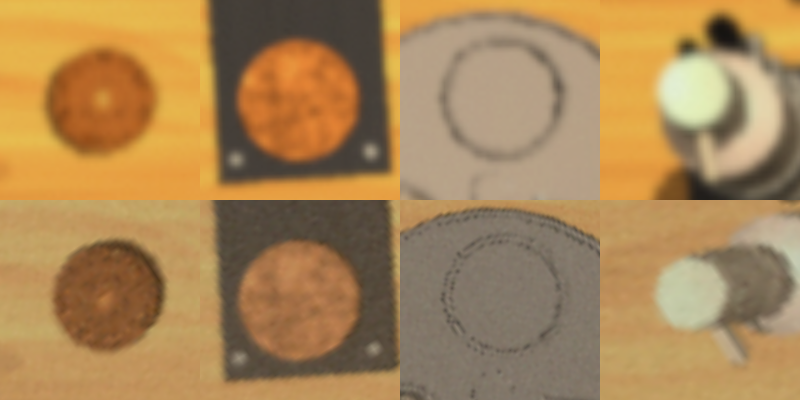

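The orthophotos give these positions (x, y in m):

| Thing | Position |
|---|---|
| Medallion | (0.4655, -0.0505) |
| Pad | (0.499, 0.2138) |
| Seat | (0.5785, -0.2515) |
| Cap | (0.6235, 0.223), top about z = 0.196 |

All can be done at the current yaw, with tool x = (-0.938, 0.347) and tool y = (0.347, 0.938). I'll approach now.

```bash
python3 -m crank '[[[-0.0221,-0.0213,0,0],[-0.0221,-0.0213,0,0],[-0.0221,-0.0213,0,0],[-0.0221,-0.0213,0,0],[-0.0221,-0.0213,0,0],[-0.0221,-0.0213,0,0],[-0.0221,-0.0213,0,0],[-0.0221,-0.0213,0,0],[-0.0221,-0.0213,0,0],[-0.0221,-0.0213,0,0],[-0.0221,-0.0213,0,0],[-0.0221,-0.0213,0,0],[-0.0221,-0.0213,0,0]]]' 0
python3 -m crank '[[[-0.0166,-0.0259,0,0],[-0.0166,-0.0259,0,0],[-0.0166,-0.0259,0,0],[-0.0166,-0.0259,0,0],[-0.0166,-0.0259,0,0],[-0.0166,-0.0259,0,0],[-0.0166,-0.0259,0,0],[-0.0166,-0.0259,0,0],[-0.0166,-0.0259,0,0],[-0.0166,-0.0259,0,0],[0,0,0,0],[0,0,0,0],[0,0,0,0]]]'
```

```text
clock: 1.18
tcp_pos: [0.3992, 0.2484, 0.2311]
tcp_rot: [-0.0, 0.176, 0.984, -0.0]
contact_force: [0.6, -0.8, 0.3]
width: 0.0858
grip_force: 0.0
clock: 2.27
tcp_pos: [0.4644, -0.05, 0.2311]
tcp_rot: [-0.0, 0.176, 0.984, 0.0]
contact_force: [-0.5, 0.2, -0.8]
width: 0.0853
grip_force: 0.0
```

```bash
python3 -m crank '[[[-0.0005,0,0.025,0],[-0.0005,0,0.025,0],[0,0,0.025,0],[0,0,0.025,0],[0,0,0.025,0],[0,0,0.025,0],[0,0,0.025,0],[0,0,0.02,0],[0,0,0.015,0],[0,0,0.01,0],[0,0,0.007,0],[0,0,0.002,0],[0,0,0,0],[0,0,0,0]]]'
python3 - <<'E'
from h import *
for n in("top","scene"):
    p,d=manip.grab_frame(n);np.savez(n+"1.npz",p=p,d=d)
    u,v=proj(n,[.4655,-.05,.02])[0].astype(int);c=p[max(v-60,0):v+60,u-60:u+60]
    cv2.imwrite(f"c_{n}.png",cv2.resize(cv2.convertScaleAbs(c,alpha=1.6),(400,400),interpolation=cv2.INTER_CUBIC)[:,:,::-1])
cv2.imwrite("pics/g1.png",np.hstack([cv2.imread("c_top.png"),cv2.imread("c_scene.png")]))
E
```

```text
clock: 3.43
tcp_pos: [0.4662, -0.0506, 0.003]
tcp_rot: [0.0, 0.176, 0.984, 0.0]
contact_force: [0.8, 0.1, 0.8]
width: 0.0854
grip_force: 0.0
```

View pics/g1.png

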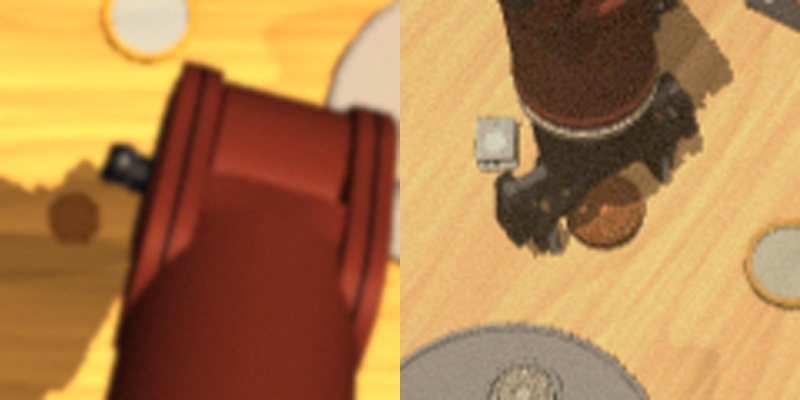

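The scene view shows the fingers straddling the medallion, clear of the loupe. I'll close on it.

```bash
python3 -m crank '[[[0,0,0,0],[0,0,0,0],[0,0,0,0],[0,0,0,0],[0,0,0,0],[0,0,0,0],[0,0,0,0],[0,0,0,0]]]' 1
```

```text
clock: 4.2
tcp_pos: [0.466, -0.0508, 0.0032]
tcp_rot: [0.0, 0.177, 0.984, 0.0]
contact_force: [-5.6, 1.0, 15.0]
width: 0.0529
grip_force: 59.9
```

```bash
python3 -m crank '[[[0,0,-0.003,0],[0,0,-0.005,0],[0,0,-0.01,0],[0,0,-0.02,0],[0,0,-0.02,0],[0,0,-0.02,0],[0,0,-0.02,0],[0,0,0,0],[0,0,0,0],[0,0,0,0]]]'
python3 - <<'E'
from h import *
p,d=manip.grab_frame("scene")
u,v=proj("scene",[.4655,-.05,.1])[0].astype(int);c=p[max(v-50,0):v+50,u-50:u+50]
cv2.imwrite("pics/g2.png",cv2.resize(cv2.convertScaleAbs(c,alpha=1.8),(600,600),interpolation=cv2.INTER_CUBIC)[:,:,::-1])
E
```

```text
clock: 5.03
tcp_pos: [0.4651, -0.0507, 0.0999]
tcp_rot: [-0.0, 0.176, 0.984, 0.0]
contact_force: [0.4, 0.5, -2.9]
width: 0.053
grip_force: 63.8
```

View pics/g2.png

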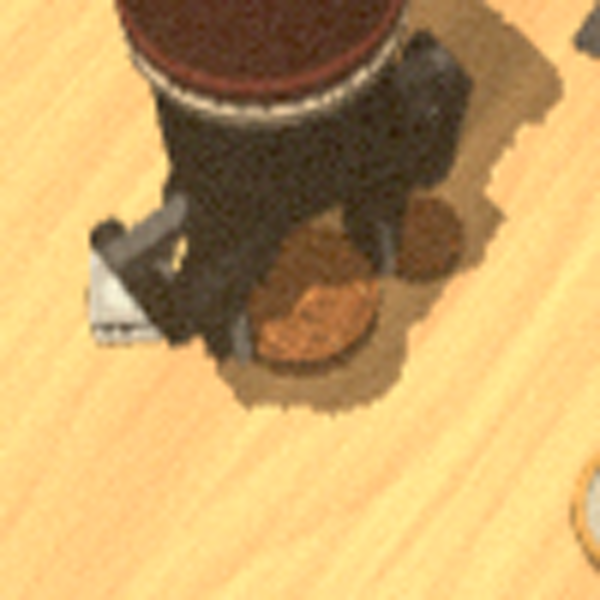

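The medallion is held level between the pads, and the force reading matches its weight. Moving to above the pad.

```bash
python3 -m crank '[[[0.003,0.0109,0,0],[0.005,0.0226,0,0],[0.005,0.0226,0,0],[0.005,0.0226,0,0],[0.005,0.0226,0,0],[0.005,0.0226,0,0],[0.005,0.0226,0,0],[0.005,0.0226,0,0],[0.005,0.0226,0,0],[0.005,0.0226,0,0],[0.005,0.0226,0,0],[0.004,0.0137,0,0],[0.003,0.0093,0,0],[0,0,0,0],[0,0,0,0],[0,0,0,0]]]'
```

```text
clock: 6.42
tcp_pos: [0.4997, 0.2119, 0.1001]
tcp_rot: [-0.0, 0.177, 0.984, -0.001]
contact_force: [0.5, -0.2, -3.2]
width: 0.0529
grip_force: 63.7
```

```bash
python3 -m crank '[[[0.001,0.0015,0.01,0],[0,0,0.015,0],[0,0,0.018,0],[0,0,0.015,0],[0,0,0.01,0],[0,0,0.008,0],[0,0,0.005,0],[0,0,0.002,0],[0,0,0,0],[0,0,0,0]]]'
python3 -m crank '[[[0,0,0.0008,0],[0,0,0.0008,0],[0,0,0,0],[0,0,0,0]]]'
```

```text
clock: 7.25
tcp_pos: [0.4997, 0.2155, 0.0178]
tcp_rot: [0.0, 0.177, 0.984, 0.0]
contact_force: [-0.0, 0.7, -3.2]
width: 0.0531
grip_force: 63.7
clock: 7.58
tcp_pos: [0.4993, 0.2155, 0.0159]
tcp_rot: [0.0, 0.176, 0.984, 0.0]
contact_force: [0.6, 0.0, -2.5]
width: 0.0528
grip_force: 63.7
```

```bash
python3 -m crank '[[[0,-0.0015,0,0],[0,0,0.0007,0],[0,0,0,0],[0,0,0,0]]]'; python3 -m crank '[[[0,0,0.0006,0],[0,0,0,0],[0,0,0,0]]]'
```

```text
clock: 7.92
tcp_pos: [0.4988, 0.2138, 0.0154]
tcp_rot: [-0.0, 0.177, 0.984, 0.0]
contact_force: [-2.4, -3.4, 6.6]
width: 0.0531
grip_force: 64.4
clock: 8.17
tcp_pos: [0.4988, 0.2138, 0.0153]
tcp_rot: [-0.0, 0.177, 0.984, 0.0]
contact_force: [-5.6, -3.2, 13.7]
width: 0.053
grip_force: 65.6
```

```bash
python3 -m crank '[[[0,0,-0.0005,0],[0,0,0,0]]]'; python3 -m crank '[[[0,0,0,0],[0,0,0,0],[0,0,0,0],[0,0,0,0],[0,0,0,0],[0,0,0,0],[0,0,-0.01,0],[0,0,-0.025,0],[0,0,-0.025,0],[0,0,-0.025,0],[0,0,-0.025,0],[0,0,-0.025,0],[0,0,-0.025,0],[0,0,-0.025,0],[0,0,-0.025,0],[0,0,-0.01,0],[0,0,0,0],[0,0,0,0]]]' 0
python3 - <<'E'
from find import *
im=[]
for n in("top","scene"):
    p,d=manip.grab_frame(n);np.savez(n+"2.npz",p=p,d=d);p=cv2.convertScaleAbs(p,alpha=1.5)
    im.append(cv2.resize(rectify(p,n,.44,.56,.154,.274,.012),(400,400)))
    o=cv2.resize(rectify(p,n,.56,.68,.164,.284,.196),(400,400));im.append(o)
cv2.imwrite("pics/pad.png",np.vstack([np.hstack(im[:2]),np.hstack(im[2:])])[:,:,::-1][:,:]);
i=cv2.imread("pics/pad.png");cv2.imwrite("pics/pad.png",cv2.resize(i,(600,600)))
E
```

```text
clock: 8.33
tcp_pos: [0.4988, 0.2139, 0.0154]
tcp_rot: [0.0, 0.177, 0.984, 0.0]
contact_force: [-4.0, -3.3, 7.6]
width: 0.0531
grip_force: 64.7
clock: 9.83
tcp_pos: [0.4987, 0.214, 0.2349]
tcp_rot: [0.0, 0.177, 0.984, 0.0]
contact_force: [0.1, 0.6, -0.6]
width: 0.0855
grip_force: 0.0
```

View pics/pad.png

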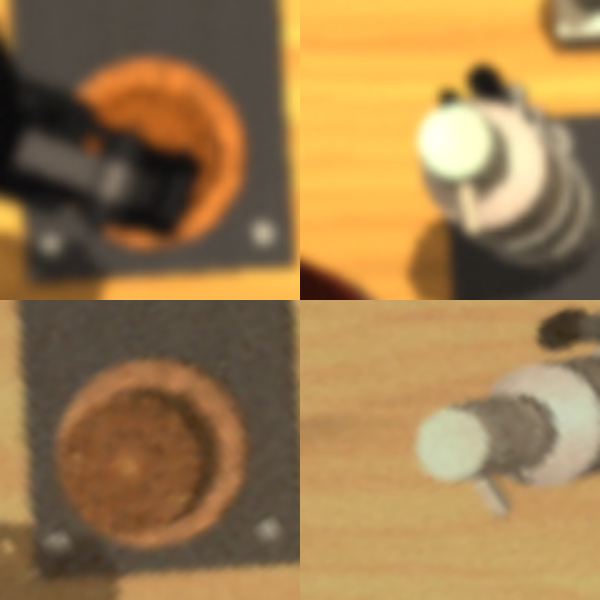

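Run:
```python
from h import *
for nm,rc,z in(("med",(160,128),.027),("pad",(153,151),.012)):
    P=[.56-rc[0]*.0004,.274-rc[1]*.0004,.012];print(nm,plane("scene",proj("scene",P),z).round(4))
# cap height by triangulating the cap-top centres seen in the two views
A=[.6232,.2216,.196];B=[.6228,.2228,.196]
(o1,d1),(o2,d2)=ray("top",proj("top",A)),ray("scene",proj("scene",B));d1,d2=d1[0],d2[0]
t=np.linalg.lstsq(np.c_[d1,-d2],o2-o1,rcond=None)[0];print((o1+t[0]*d1).round(4),(o2+t[1]*d2).round(4))
```

```text
med [[0.5003 0.2127 0.027 ]]
pad [[0.4988 0.2136 0.012 ]]
[0.6229 0.2212 0.1976] [0.6231 0.2214 0.1977]
```

The medallion is within 2 mm of the pad centre. The cap centre is at about (0.623, 0.2217), with its top at about z = 0.197. Next I'll shut the gripper and go over the cap.

```bash
python3 -m crank '[[[0,0,-0.01,0],[0,0,0,0],[0,0,0,0],[0,0,0,0],[0,0,0,0],[-0.019,0.0084,0,0],[-0.019,0.0084,0,0],[-0.019,0.0084,0,0],[-0.019,0.0084,0,0],[-0.019,0.0084,0,0],[-0.019,0.0084,0,0],[0,0,0,0],[0,0,0,0],[0,0,0,0]]]' 1
python3 -m crank '[[[0,0,0.01,0],[0,0,0.015,0],[0,0,0.01,0],[0,0,0.003,0],[0,0,0,0],[0,0,0,0],[0,0,0,0]]]'
```

```text
clock: 11.1
tcp_pos: [0.6226, 0.2215, 0.2445]
tcp_rot: [-0.0, 0.177, 0.984, -0.0]
contact_force: [-0.4, -0.0, 0.1]
width: -0.0002
grip_force: 0.0
clock: 11.68
tcp_pos: [0.6234, 0.2218, 0.2077]
tcp_rot: [0.0, 0.176, 0.984, 0.0]
contact_force: [0.4, 0.8, 0.2]
width: -0.0002
grip_force: 0.0
```

```bash
for i in 1; do python3 -m crank '[[[0,0,0.003,0],[0,0,0.003,0],[0,0,0.001,0],[0,0,0,0],[0,0,0,0]]]'; done
python3 -m crank '[[[0,0,0.0015,0],[0,0,0.0015,0],[0,0,0,0],[0,0,0,0]]]'
python3 -m crank '[[[0,0,0.0015,0],[0,0,0.001,0],[0,0,0,0],[0,0,0,0]]]'
```

```text
clock: 12.1
tcp_pos: [0.6231, 0.2216, 0.1998]
tcp_rot: [-0.0, 0.177, 0.984, -0.0]
contact_force: [-0.5, 0.2, -0.7]
width: 0.0002
grip_force: 0.0
clock: 12.43
tcp_pos: [0.6233, 0.2217, 0.1973]
tcp_rot: [0.0, 0.176, 0.984, 0.0]
contact_force: [0.3, -1.1, 3.6]
width: 0.0
grip_force: 1.7
clock: 12.77
tcp_pos: [0.6234, 0.2217, 0.1947]
tcp_rot: [0.0, 0.177, 0.984, 0.0]
contact_force: [-0.2, 0.1, 6.1]
width: 0.0001
grip_force: 2.8
```

```bash
python3 -m crank '[[[0,0,0.001,0],[0,0,0.001,0],[0,0,0,0],[0,0,0,0]]]'
python3 -m crank '[[[0,0,0.0006,0],[0,0,0,0],[0,0,0,0]]]'
```

```text
clock: 13.1
tcp_pos: [0.6234, 0.2218, 0.193]
tcp_rot: [0.0, 0.176, 0.984, 0.0]
contact_force: [-1.6, -0.6, 6.5]
width: 0.0002
grip_force: 3.5
clock: 13.35
tcp_pos: [0.6234, 0.2217, 0.1925]
tcp_rot: [0.0, 0.177, 0.984, 0.0]
contact_force: [-0.8, -0.6, 7.6]
width: 0.0003
grip_force: 3.7
```

```bash
python3 -m crank '[[[0,0,0.0006,0],[0,0,0,0],[0,0,0,0]]]'; python3 -m crank '[[[0,0,0.0005,0],[0,0,0,0],[0,0,0,0]]]'
```

```text
clock: 13.6
tcp_pos: [0.6234, 0.2217, 0.1919]
tcp_rot: [0.0, 0.177, 0.984, 0.0]
contact_force: [-0.9, -0.3, 7.8]
width: 0.0001
grip_force: 4.0
clock: 13.85
tcp_pos: [0.6234, 0.2217, 0.1915]
tcp_rot: [0.0, 0.176, 0.984, 0.0]
contact_force: [-1.2, 0.1, 8.8]
width: 0.0006
grip_force: 4.1
```

```bash
python3 -m crank '[[[0,0,0.0005,0],[0,0,0,0],[0,0,0,0]]]'
```

```text
clock: 14.1
tcp_pos: [0.6234, 0.2217, 0.1914]
tcp_rot: [0.0, 0.176, 0.984, 0.0]
contact_force: [-2.5, -0.6, 11.5]
width: -0.0003
grip_force: 5.6
```

```bash
python3 -m crank '[[[0,0,0.0004,0],[0,0,0,0],[0,0,0,0]]]'
```

```text
clock: 14.35
tcp_pos: [0.6235, 0.2218, 0.1914]
tcp_rot: [0.001, 0.177, 0.984, 0.001]
contact_force: [-4.4, -0.5, 14.4]
width: -0.0001
grip_force: 6.8
```

At the stop: z no longer drops while the force climbs to 14 N. Releasing and going back over the pad.

```bash
python3 -m crank '[[[0,0,-0.003,0],[0,0,-0.005,0],[0,0,-0.01,0],[0,0,-0.02,0],[0,0,-0.01,0],[0.0189,-0.0085,0,0],[0.0189,-0.0085,0,0],[0.0189,-0.0085,0,0],[0.0189,-0.0085,0,0],[0.0189,-0.0085,0,0],[0.0189,-0.0085,0,0],[0,0,0,0],[0,0,0,0],[0,0,0,0]]]'
python3 -m crank '[[[0,0,0,0],[0,0,0,0],[0,0,0,0],[0,0,0,0],[0,0,0,0],[0,0,0,0]]]' 0
```

```text
clock: 15.52
tcp_pos: [0.4995, 0.2134, 0.2381]
tcp_rot: [0.0, 0.176, 0.984, 0.0]
contact_force: [0.8, -0.4, 0.3]
width: 0.0001
grip_force: 0.0
clock: 16.02
tcp_pos: [0.4992, 0.2132, 0.2377]
tcp_rot: [-0.0, 0.177, 0.984, -0.0]
contact_force: [-0.0, 0.3, -0.5]
width: 0.0722
grip_force: 0.0
```

```bash
python3 -m crank '[[[0,0,0.012,0],[0,0,0.025,0],[0,0,0.025,0],[0,0,0.025,0],[0,0,0.025,0],[0,0,0.025,0],[0,0,0.025,0],[0,0,0.02,0],[0,0,0.015,0],[0,0,0.01,0],[0,0,0.008,0],[0,0,0.005,0],[0,0,0,0],[0,0,0,0]]]'
python3 -m crank '[[[0,0,0,0],[0,0,0,0],[0,0,0,0],[0,0,0,0],[0,0,0,0],[0,0,0,0],[0,0,0,0]]]' 1
python3 -m crank '[[[0,0,-0.003,0],[0,0,-0.006,0],[0,0,-0.012,0],[0,0,-0.02,0],[0,0,-0.02,0],[0,0,-0.02,0],[0,0,0,0],[0,0,0,0],[0,0,0,0]]]'
```

```text
clock: 17.18
tcp_pos: [0.4994, 0.2134, 0.0182]
tcp_rot: [0.0, 0.177, 0.984, 0.0]
contact_force: [0.5, -0.2, 0.1]
width: 0.0853
grip_force: 0.0
clock: 17.77
tcp_pos: [0.4996, 0.2137, 0.0192]
tcp_rot: [0.0, 0.176, 0.984, 0.001]
contact_force: [-3.4, -1.1, 11.2]
width: 0.0527
grip_force: 60.4
clock: 18.52
tcp_pos: [0.4986, 0.2132, 0.0984]
tcp_rot: [-0.0, 0.176, 0.984, -0.0]
contact_force: [0.0, -0.5, -2.2]
width: 0.0521
grip_force: 63.5
```

```bash
python3 -m crank '[[[-0.006,-0.0102,0,0],[-0.0118,-0.0204,0,0],[-0.0118,-0.0204,0,0],[-0.0118,-0.0204,0,0],[-0.0118,-0.0204,0,0],[-0.0118,-0.0204,0,0],[-0.0118,-0.0204,0,0],[-0.0118,-0.0204,0,0],[-0.0118,-0.0204,0,0],[-0.0118,-0.0204,0,0],[-0.0118,-0.0204,0,0],[-0.0118,-0.0204,0,0],[-0.0118,-0.0204,0,0],[-0.0118,-0.0204,0,0],[-0.0118,-0.0204,0,0],[-0.0118,-0.0204,0,0],[-0.0118,-0.0204,0,0],[-0.0118,-0.0204,0,0],[-0.0118,-0.0204,0,0],[-0.0118,-0.0204,0,0]]]'
python3 -m crank '[[[-0.006,-0.0104,0,0],[0,0,0,0],[0,0,0,0],[0,0,0,0]]]'
python3 - <<'E'
from h import *
# seat: dark ring pixels in the first pictures, robust circle fit on plane z=.010
for n,c in(("top",(.578,-.251)),("scene",(.58,-.252))):
    p=np.load(n+"0.npz")["p"];w,s=.055,.0005
    g=cv2.cvtColor(rectify(p,n,c[0]-w,c[0]+w,c[1]-w,c[1]+w,.010,s),cv2.COLOR_RGB2GRAY)
    b=cv2.morphologyEx(g,cv2.MORPH_BLACKHAT,np.ones((17,17)))
    X,Y=np.meshgrid(c[0]+w-np.arange(g.shape[0])*s,c[1]+w-np.arange(g.shape[1])*s,indexing='ij')
    q=np.array([*c,.035])
    for _ in range(15):
        r=np.hypot(X-q[0],Y-q[1]);m=(abs(r-q[2])<.005)&(b>10);W=b[m].astype(float)**.5
        A=np.c_[2*X[m],2*Y[m],np.ones(m.sum())];k=np.linalg.lstsq(A*W[:,None],(X[m]**2+Y[m]**2)*W,rcond=None)[0]
        q=np.array([k[0],k[1],np.sqrt(k[2]+k[0]**2+k[1]**2)])
    print(n,q.round(4),m.sum())
print(manip.observe()["tcp_pos"])
E
```

```text
clock: 20.18
tcp_pos: [0.5755, -0.2416, 0.0975]
tcp_rot: [-0.001, 0.177, 0.984, -0.0]
contact_force: [0.1, 1.1, -2.8]
width: 0.0526
grip_force: 63.4
clock: 20.52
tcp_pos: [0.5783, -0.2505, 0.0981]
tcp_rot: [-0.001, 0.176, 0.984, 0.0]
contact_force: [0.2, 0.4, -1.9]
width: 0.0519
grip_force: 63.4
top [ 0.5779 -0.2519  0.0348] 3775
scene [ 0.5799 -0.2524  0.0341] 1644
[ 0.57834748 -0.25051323  0.09808092]
```

```bash
python3 -m crank '[[[0,-0.0015,0.01,0],[0,0,0.015,0],[0,0,0.018,0],[0,0,0.015,0],[0,0,0.01,0],[0,0,0.007,0],[0,0,0.004,0],[0,0,0.0015,0],[0,0,0,0],[0,0,0,0]]]'
python3 -m crank '[[[0,0,0.001,0],[0,0,0.001,0],[0,0,0.001,0],[0,0,0,0],[0,0,0,0]]]'
```

```text
clock: 21.35
tcp_pos: [0.5787, -0.2532, 0.019]
tcp_rot: [0.001, 0.176, 0.984, -0.0]
contact_force: [0.2, 0.1, -3.2]
width: 0.0523
grip_force: 63.5
clock: 21.77
tcp_pos: [0.5782, -0.253, 0.0153]
tcp_rot: [-0.0, 0.176, 0.984, -0.0]
contact_force: [0.8, 0.2, -1.8]
width: 0.0525
grip_force: 63.5
```

```bash
python3 -m crank '[[[0,0.0008,0.0007,0],[0,0,0.0007,0],[0,0,0,0],[0,0,0,0]]]'
python3 -m crank '[[[0,0,0.0006,0],[0,0,0,0],[0,0,0,0]]]'
```

```text
clock: 22.1
tcp_pos: [0.5785, -0.2522, 0.0139]
tcp_rot: [-0.0, 0.176, 0.984, -0.0]
contact_force: [0.5, 0.1, -3.2]
width: 0.0527
grip_force: 63.5
clock: 22.35
tcp_pos: [0.5786, -0.2523, 0.0135]
tcp_rot: [0.0, 0.176, 0.984, 0.0]
contact_force: [-1.0, -0.1, -0.3]
width: 0.0524
grip_force: 63.8
```

```bash
python3 -m crank '[[[0,0,0.0006,0],[0,0,0,0],[0,0,0,0]]]'
```

```text
clock: 22.6
tcp_pos: [0.5786, -0.2523, 0.0134]
tcp_rot: [0.0, 0.177, 0.984, 0.0]
contact_force: [-3.7, 1.8, 6.1]
width: 0.0523
grip_force: 64.5
```

Contact is at the predicted floor height. Releasing, lifting straight up and backing off to look.

```bash
python3 -m crank '[[[0,0,0,0],[0,0,0,0],[0,0,0,0],[0,0,0,0],[0,0,0,0],[0,0,0,0],[0,0,-0.01,0],[0,0,-0.025,0],[0,0,-0.025,0],[0,0,-0.025,0],[0,0,-0.025,0],[0,0,-0.025,0],[0,0,-0.025,0]]]' 0
python3 -m crank '[[[0.01,0.02,0,0],[0.01,0.025,0,0],[0.01,0.025,0,0],[0.01,0.025,0,0],[0.01,0.025,0,0],[0.01,0.025,0,0],[0.01,0.025,0,0],[0.01,0.025,0,0],[0.01,0.02,0,0],[0,0,0,0],[0,0,0,0],[0,0,0,0],[0,0,0,0]]]'
python3 - <<'E'
from find import *
im=[]
for n in("top","scene"):
    p,d=manip.grab_frame(n);np.savez(n+"3.npz",p=p,d=d);C=cloud(n,d)
    m=(np.hypot(C[...,0]-.579,C[...,1]+.252)<.018)&(C[...,2]<.05);A=np.c_[C[m][:,:2]-[.579,-.252],np.ones(m.sum())]
    print(n,"plane tilt x,y & z",np.linalg.lstsq(A,C[m][:,2],rcond=None)[0].round(4),m.sum())
    p=cv2.convertScaleAbs(p,alpha=1.7);im.append(cv2.resize(rectify(p,n,.519,.639,-.312,-.192,.021,.0003),(400,400)))
    print(n,blob(p,n,(.579,-.252),.021,.05,(5,130,0),(25,255,255)))
cv2.imwrite("pics/seat.png",np.hstack(im)[:,:,::-1])
E
```

```text
clock: 23.68
tcp_pos: [0.5783, -0.2524, 0.1749]
tcp_rot: [0.0, 0.177, 0.984, -0.0]
contact_force: [0.9, -0.8, -0.2]
width: 0.0853
grip_force: 0.0
clock: 24.77
tcp_pos: [0.5688, -0.0208, 0.1731]
tcp_rot: [0.0, 0.177, 0.984, -0.0]
contact_force: [-0.1, 0.0, 0.1]
width: 0.0851
grip_force: 0.0
top plane tilt x,y & z [ 0.0037 -0.0022  0.0198] 184
top ((0.5762, -0.2515), (0.5758, -0.2518, 0.0297))
scene plane tilt x,y & z [-0.0356 -0.003   0.0195] 240
scene ((0.5776, -0.2525), (0.5779, -0.2523, 0.0284))
```

View pics/seat.png

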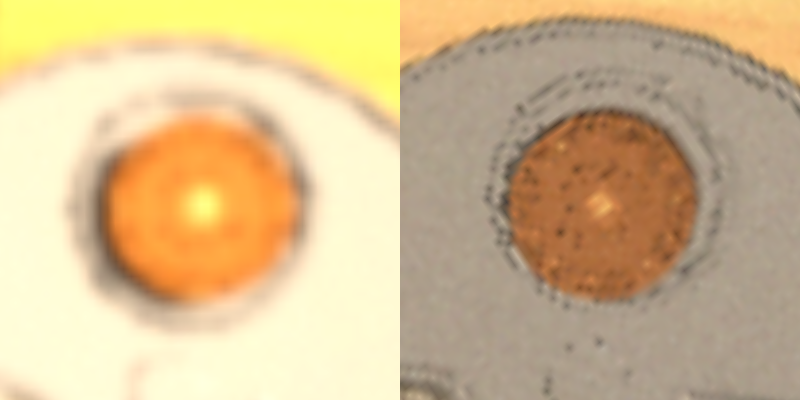

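The medallion, about (200,205) in each panel, lies flat inside the collar. Its face is up at z ≈ 0.02 and its centre is within about 3 mm of the seat's. Handing in.

```bash
python3 -c "
from plant import manip
print(manip.sign_off())"
```

```text
the job is handed in; nothing more can be done
None
```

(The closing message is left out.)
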